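Show the print-head marker to the inspection camera with a hang-on mirror

ROBOT

A 7-joint arm with a two-finger parallel gripper is mounted at the origin on the work surface. World frame = base frame: x ahead of the robot, y to its left, z up, the work surface at z = 0. Lengths are in mm, angles in rad, forces in N, time in s.
With the tool pointing down it reaches from about 350 to 900 mm from the base axis. Payload 19.9 kg.
Tool frame: the origin (TCP) lies at the very end of the fingers, on their centre line; the grasp point (between the pads) lies 19 mm behind it (grip_point_offset is the distance from the TCP to the grasp point, in mm); z points along the fingers, y is the line along which they close (so a half turn about z gives the same grasp; the last joint's range is limited). The gripper opens to 94 mm and grips with 3 to 60 N. Pads are 16 mm wide; open, the fingers measure 119 mm over their backs; the gripper's body (75 mm by 177 mm) begins 78 mm behind the grasp point.
Start: joints at [1.202, 0.417, -0.01, 1.614, 0.005, 1.111, -0.053], TCP at [201.218, -591.701, 205.425] pointing down, gripper open.
Joint ranges: [-2.81, 2.81], [-0.39, 2.02], [-1.27, 1.25], [0.06, 2.57], [-1.19, 4.33], [0.19, 2], [-2.82, 2.82]. Speed limits (rad/s): [1.89, 1.89, 2.39, 2.39, 3.01, 3.01, 3.01].

INTERFACE

Orientations are given as a unit quaternion [w, x, y, z].
In Python, from cell import * gives the robot as it stands.
- The arm moves only by the tool servo_tool, never from a script. Its argument "rows" is a list of rows, each a list of 6 numbers: the shift along the tool's x, y, z in units of 25 mm (1.0 is 25 mm), then the turn, a rotation vector about the tool's x, y, z in units of 6 degrees (1.0 is 6 degrees). In form: [[tx, ty, tz, rx, ry, rz], ...]. A call has 1 to 12 rows; each row is the pose to reach, as a shift and turn from the pose commanded when the call began, along the tool's axes at that moment; what a row does not reach only later rows make up. A row lasts 1/10 s, in which the tool goes at most 50 mm and 8.59 degrees, less where a joint would pass 70% of its speed; a pose out of reach is approached as far as the arm can. A call with a gripper value outside its range is refused whole. "claw" is the opening, from 0 (shut) to 1 (fully open), set as the call begins (left out, the last holds). The fingers move at their own pace and stop on an object; the grip force is fixed at half the most. Time passes only in rows, so rows that repeat a pose let the fingers close. It gives the time, the measured TCP pose, the force, the opening and the grip force at its end, in the units of the state.
- observe(): the state, without advancing time (a new reading comes with each control period).
- capture(name): name is "side" or "top"; returns (picture, depth): 400x640x3 uint8, red, green, blue; 400x640 float32, mm along the optical axis (not along the pixel's ray), 0 where there is no reading.
- calibration(name): a dict with "intrinsics" (3x3 intrinsics, pixels), "rvec" (rotation vector, rad) and "tvec" (3), from world to camera coordinates, as OpenCV has them. Camera axes: x right, y down, z forward; pixel columns grow to the right and rows downward; lengths in mm; the calibration is good to about 2 mm. A picture is of the moment at which its call begins. calibration takes no time and is no camera call.
- job_done(): hands the job in; it is judged then, once.
Trained networks look in the newest picture that a camera, given by its name, has taken for a name from the list of things; names that differ only in an ending like _2 or _b are one class to them, and where a whole thing is asked for, a point or a joint stands for the part that bears it (a point fixed in the world has none). Each returns a list of dicts, best first, with "conf" (0 to 1); they miss things now and then, are a little off and sometimes report something else, mostly with a low value. They report only what shows in the picture. A call takes as long as a camera call. They do not tell look-alikes from the thing itself.
- find_in(camera, query): "box" ([left, top, width, height] in pixels, round what is visible of it).
- spot_point(camera, query): "location" ([column, row] in pixels: a listed point, or the origin of a listed thing).
The state is a dict: "time_s": time; "qpos": joint angles; "dq": joint speeds; "joint_torque": joint torques, N m; "position": TCP position; "orientation": TCP orientation; "wrist_force": force on the tool from outside, world axes, zero at the start; "wrist_torque": the same for the moment, N m; "gripper_width": opening from 0.0 (shut) to 1.0 (fully open); "finger_force": force on a finger pad.
Only numpy, scipy, OpenCV 4.12 (cv2) and the standard library are available. Lean on these libraries where they do the work, as an engineer would, in place of code of your own. Each camera call takes 0.05 s, during which the arm holds its last target. There are 200 camera calls.

TASK

Take the hang-on inspection mirror out of its blue holder and hang its saddle over the middle of the chrome bar of the inspection station, with the glass facing the print head and the camera. Then tilt the mirror about the bar until the red marker on the nozzle appears to the camera in the middle of the mirror, and finish while still gripping the mirror steadily at that angle; do not let go. Leave the cradle's tilt as it is and the other things on the bench where they are.

Things in the scene. Friction and masses are not known exactly. Their poses are not given: they have to be found in the camera images.
- mirror: Hang-on mirror, about 140 g. Origin: where the bar's centre lies once seated. x: the way the glass looks, y: along the bar once hung, z: up. Black plate 64 mm wide (y), x 8.5 to 13.5 mm, z +14 to -80 mm, glass on its front. Starts upright and loose in the holder; lifts straight out. Hung free it settles leaning slightly, glass downward, so the tilt has to be held.
- saddle (a point): Middle of the saddle's roof, at z +6 mm in the mirror's frame. The saddle is a channel along y, open below, 18 mm wide (mirror x -9.5 to +8.5 mm), 64 mm long; the roof is 8 mm thick. The plate is its front leg; the back leg reaches down to about z -27 mm and flares backward.
- grip (a point): Centre of the orange grip block on top of the mirror, to be gripped from above: 16 mm (mirror x) by 18 mm (y), z +14 to +62 mm; this point is at x 0, y 0, z +38 mm in the mirror's frame, whose axes it has.
- face (a point): Centre of the mirror glass (58 mm wide, 54 mm high), at x 14.5, y 0, z -50 mm in the mirror's frame; axes as the mirror's.
- holder: Blue fixed block, 70 x 100 mm base, 40 mm high, with a slot along its y, 30 mm deep, in which the lower edge of the mirror stands; the slot floor is at z 10 mm. Origin under its centre. At the start the mirror's axes are parallel to the holder's.
- bar_mid (a point): Middle of the fixed, level chrome bar, 12 mm diameter, its centre 170 mm above the table, between posts 264 mm apart. Axes of the station: x level, square to the bar, from the bar towards the print head and camera; y along the bar; z up.
- cradle (a joint): Tilt t of the cradle (rad, 0.2 to 0.6), stiff, set beforehand. It pivots about the bar's axis and carries print head and camera on the +x side; larger lifts them. The marker shows mid-mirror when the seated mirror is tilted by the same t from upright about the bar: lower edge swung forward to the station's +x, grip leaning back, glass looking up by t.
- marker (a point): Red disc, 21 mm across, at the tip of the print head's brass nozzle, on the +y side. In the cradle's frame (origin on the bar's axis at bar_mid, axes turned by the tilt) at x 179, y +95, z -50 mm.
- lens (a point): Glass lens of the small white and black camera on the -y side, in the cradle's frame at x 179, y -95, z -50 mm; it looks at where the mirror's centre should be.
- halfway (a point): Point in empty air halfway between marker and lens (cradle frame x 179, y 0, z -50 mm; its axes are the cradle's). The marker appears in the middle of the mirror when this point lies straight in front of the glass centre: about 165 mm along the mirror's x, with no offset in its y or z.
- spool: Bystander: black-flanged spool of orange filament lying flat, 190 mm across, 60 mm high. Origin under its centre; leave alone.
- bottle: Bystander: bottle with a red cap, 60 mm across, 160 mm high. Origin under its centre; leave alone.
- printed_cup: Bystander: green printed cup, 72 mm across, 90 mm high. Origin under its centre; leave alone.
- nozzle_tray: Bystander: grey compartment tray of brass nozzles, 100 x 140 x 35 mm. Origin under its centre; leave alone.
- screwdriver: Bystander: screwdriver lying on the table, along its x. Leave alone.
- gear: Bystander: blue printed gear lying flat, 66 mm across, 12 mm high. Origin under its centre; leave alone.
- glue: Bystander: jar with a yellow lid, 48 mm across, 100 mm high. Origin under its centre; leave alone.
There are look-alikes about, which are no part of the job. Leave any pink look-alike of the mirror alone.

How it is judged (in metres and radians):
On the way:
1. the mirror's saddle is over the bar and rests on it (x of bar_mid in the frame of mirror between -0.008 and 0.008 m and z of bar_mid in the frame of mirror between -0.006 and 0.004 m and y of bar_mid in the frame of mirror between -0.025 and 0.025 m and contact force between mirror and station above 0.2 N), for 0.2 s.
At the end, for the whole second after the job is handed in: Saddle on the bar (within 8 mm fore/aft, 6 mm in height, 25 mm along it); the point halfway between marker and lens lies before the glass, within 14 mm (mirror z, about 5 degrees of tilt) and 18 mm (mirror y) of its centre line; fingers still hold the mirror (over 1 N), at rest (x of bar_mid in the frame of mirror between -0.008 and 0.008 m and z of bar_mid in the frame of mirror between -0.006 and 0.004 m and y of bar_mid in the frame of mirror between -0.025 and 0.025 m and z of halfway in the frame of face between -0.014 and 0.014 m and y of halfway in the frame of face between -0.018 and 0.018 m and x of halfway in the frame of face above 0.1 m and contact force between the fingers and mirror above 1 N and contact force between mirror and holder below 0.1 N and linear speed of mirror below 0.02 m/s and angular speed of mirror below 0.15 rad/s); the arm keeps its last pose, push and grip.
It fails at once if the cradle is knocked out of its tilt (distance of halfway from where it was at the start of the episode above 0.012 m).
It fails at once if a bystander is pushed away (distance of any of spool, bottle, printed_cup, nozzle_tray, screwdriver, gear, glue from where it was at the start of the episode above 0.03 m).
It also fails if it takes over 42 s, if anything falls off the work surface, if the arm or the gripper's body presses on something with over 40 N, if the wrist force passes 120 N, or if a joint passes its speed limit or range.

## Working session

There is one attempt and no reset: what is moved stays moved. The work goes in short steps, Python scripts to look and compute and a tool call to move; the robot and the scene stay as the last step left them, time stands still between calls to the robot, and variables do not carry over. Pictures are saved under pics/ and viewed, at most 10 in all, crops included, and the job is handed in when it is done.

Besides the shell and the picture viewer there is one more tool, called as name(argument=value, ...) on one line, values as JSON. servo_tool: Moves the arm, as the interface text tells. Its arguments: {"type":"object","properties":{"rows":{"type":"array"},"claw":{"type":"number"}},"required":["rows"]}

```bash
mkdir -p pics; cat > h.py <<'E'
from cell import *
import numpy as np, cv2
from scipy.spatial.transform import Rotation as R
def cam(n):
    c=calibration(n); return np.array(c["intrinsics"],float),R.from_rotvec(np.ravel(c["rvec"])).as_matrix(),np.ravel(c["tvec"]).astype(float)
def back(n,uv,d):
    K,Rm,t=cam(n); p=np.linalg.inv(K)@np.array([uv[0],uv[1],1.])*d
    return Rm.T@(p-t)
def proj(n,P):
    K,Rm,t=cam(n); p=K@(Rm@np.asarray(P,float)+t); return p[:2]/p[2]
def tri(uv1,uv2,n1="side",n2="top"):
    A=[]
    for n,uv in((n1,uv1),(n2,uv2)):
        K,Rm,t=cam(n); P=K@np.c_[Rm,t]; A+= [uv[0]*P[2]-P[0],uv[1]*P[2]-P[1]]
    v=np.linalg.svd(np.array(A))[2][-1]; return v[:3]/v[3]
def cloud(n,dep):
    K,Rm,t=cam(n); v,u=np.mgrid[:400,:640]
    p=np.stack([(u-K[0,2])/K[0,0]*dep,(v-K[1,2])/K[1,1]*dep,dep],-1)
    return (p-t)@Rm
E
cat > a.py <<'E'
from h import *
np.set_printoptions(precision=1,suppress=True)
for n in("side","top"):
    p,d=capture(n); np.savez(f"pics/{n}0.npz",p=p,d=d); cv2.imwrite(f"pics/{n}0.png",p[:,:,::-1])
    K,Rm,t=cam(n); print(n,"pos",-Rm.T@t,"f",K[0,0])
    for q in("mirror","grip","saddle","face","holder","bar_mid","marker","lens"):
        for r in spot_point(n,q)[:3]:
            u=np.array(r["location"]); c=np.clip(np.round(u).astype(int),0,[639,399]); print(q,round(r["conf"],2),u,back(n,u,d[c[1],c[0]]))
s=observe();print(s["time_s"],s["position"],s["orientation"])
E
python3 a.py
```

```text
side pos [-179.8 1075.8  957.7] f 514.8134597761651
mirror 0.84 [433.1 206.9] [ 264.7 -186.1   32.1]
mirror 0.59 [337.6 308.7] [291.1 330.   32.5]
mirror 0.56 [291.7 271.5] [414.9 342.  102.7]
grip 0.77 [442.8 205.5] [ 248.6 -228.2   18. ]
grip 0.75 [290.4 258. ] [422.1 334.2 137. ]
grip 0.57 [346.1 296.9] [299.  277.   22.8]
saddle 0.84 [337.4 305.4] [299.8 317.1  27.7]
saddle 0.63 [290.2 267.7] [424.7 334.6 104.8]
saddle 0.56 [433.6 208.9] [ 259.9 -179.1   30.6]
face 0.93 [332.1 328.9] [280.5 372.2   8.1]
face 0.73 [414.1 215.3] [ 309.3 -149.2    6. ]
face 0.57 [287.1 281.2] [416.9 360.1  84.1]
holder 0.74 [292.1 290.4] [428.6 329.2  21.5]
holder 0.4 [349.5 161.7] [506.1 -86.1 171. ]
bar_mid 0.91 [347.7 159.2] [512.1 -85.5 178.2]
marker 0.79 [280.3 155.1] [677.   31.1 201.1]
lens 0.84 [310.8 126.1] [ 711.3 -180.7  198.3]
lens 0.56 [291.  289.2] [431.9 329.2  24.1]
lens 0.56 [364.4 148.1] [ 533.3 -227.4  143.6]
top pos [ 400.5   38.  1447.4] f 469.53299416460567
mirror 0.85 [227. 242.] [422.5 316.7 126.4]
mirror 0.77 [240.4 285.6] [293.3 297.2  28.6]
mirror 0.56 [405.2 287.4] [ 279.1 -194.6   30.1]
grip 0.73 [246.9 283.9] [295.9 282.6  -0.3]
grip 0.67 [413.7 296.9] [ 250.3 -219.5   26.6]
grip 0.54 [223.5 243.2] [419.  320.8 152.6]
saddle 0.84 [233.3 286. ] [292.5 318.5  28.7]
saddle 0.79 [227.2 240.8] [425.9 316.  127.1]
saddle 0.6 [410.7 291. ] [ 268.5 -209.9   33.7]
face 0.83 [232.8 235.9] [441.1 312.6  64.8]
face 0.69 [396.3 274.4] [ 316.8 -172.1   11.6]
face 0.6 [219.5 290.4] [278.6 364.3   9. ]
holder 0.8 [233.8 236.9] [437.9 307.7  74.7]
holder 0.23 [486.2 267.6] [ 333.2 -436.3   35.2]
bar_mid 0.74 [375.4 209.7] [ 514.4 -114.8   11.5]
marker 0.85 [328.4 146.2] [671.7  27.  209.7]
lens 0.88 [397.  131.9] [ 706.6 -157.7  210.2]
lens 0.24 [224.  241.5] [423.7 320.1 149.4]
0.9 [ 201.2 -591.7  205.4] [-0.   1.   0.2 -0. ]
```

```bash
python3 - <<'E'
import cv2,numpy as np
a=cv2.imread("pics/side0.png");b=cv2.imread("pics/top0.png")
c=cv2.resize(a[220:350,220:400],(540,390),interpolation=cv2.INTER_CUBIC)
cv2.imwrite("pics/c0.png",c)
E
```

```text
(no output)
```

View pics/side0.png

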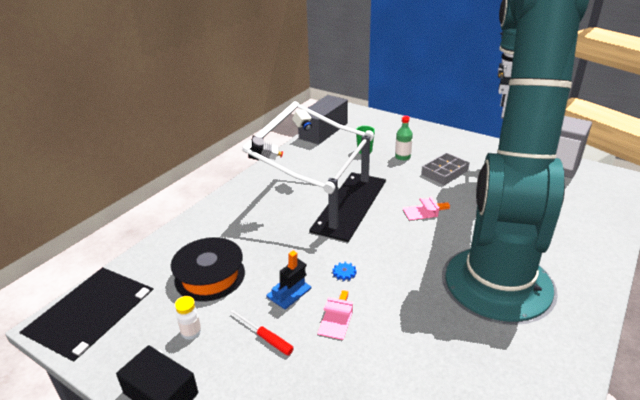

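View pics/top0.png

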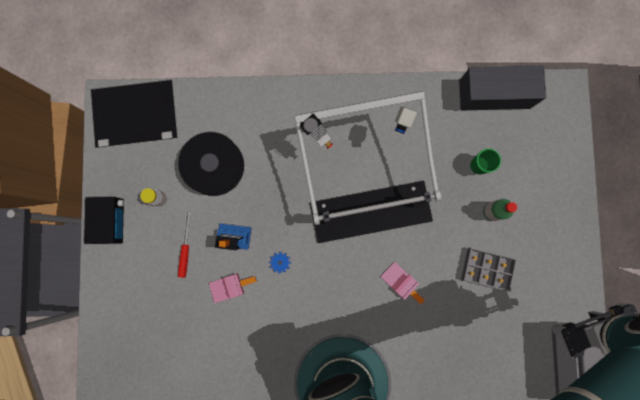

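View pics/c0.png

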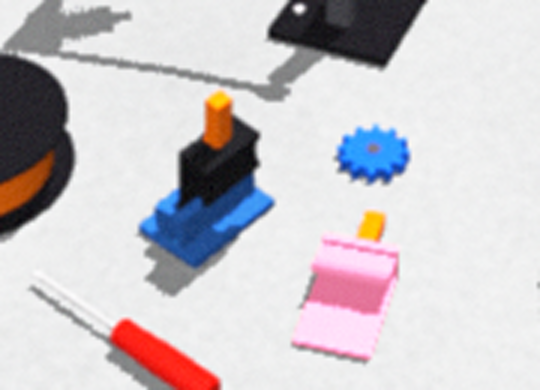

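The real mirror is the black one with the orange grip standing in the blue holder (side 292,270; top 232,238). The two pink ones lying flat (side 337,315 and 430,210; top 228,288 and 402,282) are the look-alikes, and the crop confirms this. Next: its geometry and the cradle's.

```bash
cat > b.py <<'E'
from h import *
np.set_printoptions(precision=1,suppress=True)
C={};I={}
for n in("side","top"):
    z=np.load(f"pics/{n}0.npz");C[n]=cloud(n,z["d"]);I[n]=cv2.cvtColor(z["p"],cv2.COLOR_RGB2HSV)
    c=C[n];m=(abs(c[...,0]-430)<90)&(abs(c[...,1]-318)<90)&(c[...,2]>8)
    H=I[n]
    o=m&(H[...,0]<18)&(H[...,1]>150)&(H[...,2]>100)&(c[...,2]>100)
    bl=m&(H[...,0]>95)&(H[...,0]<125)&(H[...,1]>120)
    k=m&(H[...,2]<70)&(H[...,1]<120)&(c[...,2]>40)
    for nm,q in(("orange",o),("blue",bl),("black",k)):
        p=c[q]; 
        if len(p)<4: print(n,nm,len(p));continue
        r=cv2.minAreaRect(p[:,:2].astype(np.float32)); print(n,nm,len(p),"med",np.median(p,0),"z5-95",np.percentile(p[:,2],[5,50,95]),"rect",[np.round(x,1) for x in r])
# triangulate
for q in [("grip",[290.4,258],[223.5,243.2]),("saddle",[290.2,267.7],[227.2,240.8]),("marker",[280.3,155.1],[328.4,146.2]),("lens",[310.8,126.1],[397,131.9])]: print(q[0],tri(q[1],q[2]))
# bar points
print("bar_mid ray z170 top")
for n,uv in(("top",(375.4,209.7)),("side",(347.7,159.2)),("top",(227,242))):
    K,Rm,t=cam(n);o=-Rm.T@t;d=Rm.T@np.linalg.inv(K)@[uv[0],uv[1],1]
    for h in(170,150): print(n,uv,h,o+d*(h-o[2])/d[2])
# bar from top depth
for n in C:
    c=C[n];m=(abs(c[...,0]-515)<90)&(abs(c[...,1]+90)<170)&(c[...,2]>150)&(c[...,2]<190);p=c[m]
    if len(p)>10:
        l=np.ravel(cv2.fitLine(p[:,:2].astype(np.float32),cv2.DIST_HUBER,0,.01,.01));print(n,"bar",len(p),np.mean(p,0),l,np.degrees(np.arctan2(l[1],l[0])),p.min(0),p.max(0))
a=cv2.imread("pics/top0.png");b=cv2.imread("pics/side0.png")
f=lambda x:cv2.resize(x,(400,300),interpolation=cv2.INTER_CUBIC)
cv2.imwrite("pics/c1.png",np.vstack([np.hstack([f(a[212:257,200:260]),f(b[240:315,240:340])]),np.hstack([f(a[85:250,280:500]),f(b[90:225,230:410])])]))
E
python3 b.py
```

```text
side orange 113 med [417.3 333.1 125.1] z5-95 [104.1 125.1 147.4] rect [array([419.3, 332.8]), array([22.3, 16.3]), np.float64(35.0)]
side blue 592 med [430.8 350.   17.4] z5-95 [ 8.6 17.4 44.1] rect [array([441.7, 325.1]), array([101.6,  70.2]), np.float64(79.2)]
side black 410 med [414.7 340.8  89.9] z5-95 [ 59.6  89.9 103.7] rect [array([423.2, 328.3]), array([64.8, 39.5]), np.float64(82.2)]
top orange 45 med [419.6 324.9 148.5] z5-95 [127.5 148.5 153.1] rect [array([418.3, 325.7]), array([17.8, 13.8]), np.float64(88.8)]
top blue 369 med [452.8 304.3  20.8] z5-95 [ 8.7 20.8 43.5] rect [array([442.2, 321.7]), array([97.2, 66.7]), np.float64(81.5)]
top black 189 med [422.8 314.5 101.5] z5-95 [ 87.6 101.5 106.1] rect [array([421.8, 326.3]), array([67.4, 36.5]), np.float64(86.5)]
grip [422.9 327.8 131.4]
saddle [429.3 324.7  94.6]
marker [676.3  28.4 199.7]
lens [ 702.2 -160.4  209.7]
bar_mid ray z170 top
top (375.4, 209.7) 170 [501.8 -97.9 170. ]
top (375.4, 209.7) 150 [ 503.4 -100.   150. ]
side (347.7, 159.2) 170 [519.4 -97.8 170. ]
side (347.7, 159.2) 150 [ 537.1 -127.6  150. ]
top (227, 242) 170 [421.8 307.5 170. ]
top (227, 242) 150 [422.1 311.7 150. ]
side bar 572 [512.3 -59.1 174.7] [  0.2  -1.  506.7 -73.2] -80.48213 [ 467.5 -260.   150.2] [604.6  80.  189.9]
top bar 835 [518.2 -82.9 176.8] [  0.2  -1.  511.9 -94.8] -80.57773 [ 468.2 -260.   150.9] [604.3  79.7 189.9]
```

View pics/c1.png

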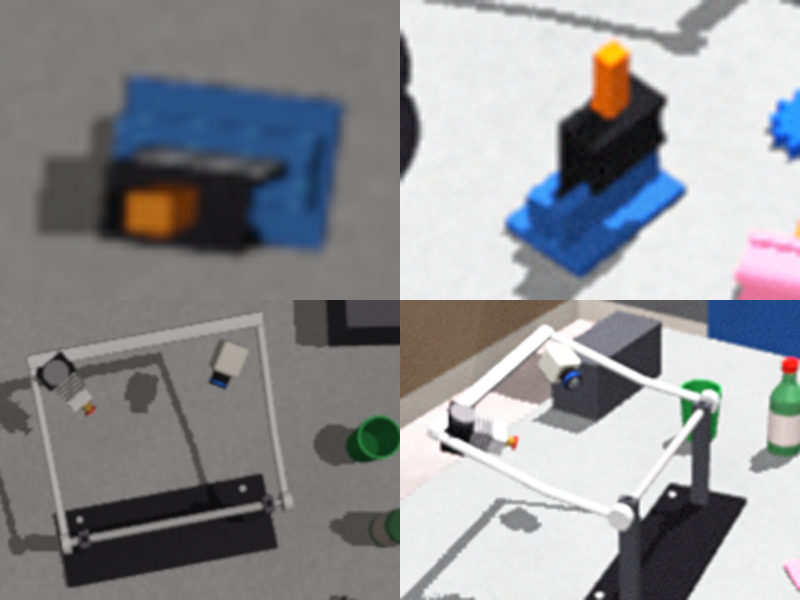

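The crop shows the mirror's glass looking roughly to world +x. The saddle and grip are on the robot side. The holder is turned about -9° and the bar about +9°. Now I'll refine these numbers.

```bash
cat > c.py <<'E'
from h import *
np.set_printoptions(precision=2,suppress=True)
cc={}
for n in("side","top"):
    z=np.load(f"pics/{n}0.npz");c=cloud(n,z["d"]);H=cv2.cvtColor(z["p"],cv2.COLOR_RGB2HSV)
    m=(abs(c[...,0]-420)<40)&(abs(c[...,1]-325)<40)
    p=c[m&(c[...,2]>143)];print(n,"griptop",len(p),p.mean(0),p.min(0),p.max(0))
    # red marker
    v,u=np.mgrid[:400,:640]
    w={"side":(280,155),"top":(328,146)}[n]
    r=(np.hypot(u-w[0],v-w[1])<12)&((H[...,0]<8)|(H[...,0]>172))&(H[...,1]>120)
    cc[n]=(u[r].mean(),v[r].mean());print("red",r.sum(),cc[n],np.median(c[r],0))
    # bar
    ax=np.array([-.165,.986]);o=np.array([511,-95.])
    q=c[...,:2]-o; s=q@ax; w_=q@np.array([.986,.165])
    m=(abs(s)<110)&(abs(w_)<25)&(c[...,2]>155)&(c[...,2]<190);p=c[m]
    l=np.ravel(cv2.fitLine(p[:,:2].astype(np.float32),cv2.DIST_HUBER,0,.01,.01)).astype(float)
    print("bar",len(p),np.median(p[:,2]),"yaw",np.degrees(np.arctan2(-l[0],l[1]))%180,"offset at s=0",(l[2]-o[0])+(o[1]-l[3])*l[0]/l[1], "p",p[:,2].max())
    # posts
    m=(abs(s)<170)&(abs(w_)<20)&(c[...,2]>40)&(c[...,2]<150);print("posts s",np.percentile(s[m&(s<0)],[5,50,95]),np.percentile(s[m&(s>0)],[5,50,95]))
    # holder base yaw
    b=(abs(c[...,0]-440)<70)&(abs(c[...,1]-322)<80)&(H[...,0]>95)&(H[...,0]<125)&(H[...,1]>120)&(c[...,2]>4)
    print("holder",cv2.minAreaRect(c[b][:,:2].astype(np.float32)))
print("marker tri",tri(cc["side"],cc["top"]))
s=observe();x=R.from_quat(np.roll(s["orientation"],-1)).as_matrix();print(x);print(s["qpos"],s["wrist_force"])
E
python3 c.py
```

```text
side griptop 48 [419.1  329.32 148.68] [410.36 319.46 143.2 ] [429.85 339.86 152.02]
red 5 (np.float64(281.6), np.float64(154.0)) [673.65  28.17 204.79]
bar 168 174.45890930874654 yaw 9.779210154352427 offset at s=0 -2.100934561172993 p 180.14707723645125
posts s [-148.94 -138.29 -132.65] [132.58 141.72 145.83]
holder ((441.68316650390625, 325.0731201171875), (101.59566497802734, 70.16109466552734), 79.2184829711914)
top griptop 39 [419.47 326.23 149.12] [411.28 317.23 143.73] [428.1  334.57 154.43]
red 8 (np.float64(329.375), np.float64(145.875)) [676.93  22.92 205.53]
bar 352 174.30048499170118 yaw 9.717109831472072 offset at s=0 -0.9654962392467517 p 181.773533786871
posts s [-147.38 -136.74 -136.  ] [129.48 136.54 142.79]
holder ((442.1977233886719, 321.6895751953125), (97.23006439208984, 66.7086410522461), 81.4908676147461)
marker tri [675.29  24.99 202.3 ]
[[ 0.95  0.32 -0.  ]
 [ 0.32 -0.95  0.  ]
 [-0.   -0.   -1.  ]]
[ 1.2   0.42 -0.01  1.61  0.    1.11 -0.05] [ 0.01 -0.01  1.32]
```

```bash
cat >> h.py <<'E'
np.set_printoptions(precision=2,suppress=True)
def toolR(yaw,tilt=0): # yaw deg, tilt rad (mirror leaning back)
    M=R.from_euler("z",yaw,degrees=True)*R.from_rotvec([0,-tilt,0])
    return (M*R.from_matrix(np.array([[0,1,0],[1,0,0],[0,0,-1.]]))),M
def tcp(P,yaw,tilt=0,dz=0): # TCP for mirror origin P, dz = TCP height in mirror z
    return np.asarray(P)+toolR(yaw,tilt)[1].apply([0,0,dz])
def cmd(p,Rt,p0=None,R0=None):
    s=observe()
    p0=np.array(s["position"]) if p0 is None else p0
    R0=R.from_quat(np.roll(s["orientation"],-1)) if R0 is None else R0
    print("cmd",np.r_[R0.inv().apply(p-p0)/25,np.degrees((R0.inv()*Rt).as_rotvec())/6])
E
python3 - <<'E'
from h import *
T=toolR(-9.5)[0]
for p in([400,-300,400],[440,0,420],[419.5,327.5,330]): cmd(np.array(p,float),T)
E
```

```text
cmd [ 11.28  -8.49  -7.78  -0.     0.   -10.29]
cmd [ 16.66 -19.33  -8.58  -0.     0.   -10.29]
cmd [ 20.1  -32.    -4.98  -0.     0.   -10.29]
```

servo_tool(rows=[[1.5,-1.2,-2,0,0,0],[3,-2.4,-4,0,0,-1],[4.5,-3.6,-5.5,0,0,-2],[6,-4.8,-7,0,0,-3],[7.8,-6,-7.8,0,0,-4],[9.5,-7.2,-7.8,0,0,-5],[11.3,-8.5,-7.8,0,0,-6],[12.2,-10.3,-8,0,0,-7],[13.1,-12.1,-8.2,0,0,-8],[14,-13.9,-8.4,0,0,-9],[15.3,-16,-8.5,0,0,-10],[16,-17.5,-8.6,0,0,-10.3]], claw=1)

```text
time_s: 2.1
position: [426.6, -113.6, 416.0]
orientation: [0.0, 0.761, 0.648, 0.0]
wrist_force: [1.2, -0.6, 0.2]
gripper_width: 1.0
finger_force: 0.0
```

```bash
python3 - <<'E'
from h import *
T=toolR(-9.5)[0]
s=observe();print(s["qpos"])
for p in([430,150,400],[419.5,327.5,300]): cmd(np.array(p,float),T)
E
```

```text
[ 0.71 -0.05 -0.49  1.7  -0.02  1.48  0.06]
cmd [10.43 -1.55  0.63  0.01  0.    0.05]
cmd [17.37 -3.1   4.63  0.01  0.    0.05]
```

servo_tool(rows=[[1.7,-0.3,0,0,0,0],[3.4,-0.6,0,0,0,0],[5.1,-0.9,0.2,0,0,0],[6.8,-1.2,0.4,0,0,0],[8.5,-1.4,0.6,0,0,0],[10.2,-1.6,1,0,0,0],[11.9,-2,1.6,0,0,0],[13.6,-2.4,2.4,0,0,0],[15.3,-2.7,3.2,0,0,0],[17,-3,4,0,0,0],[17.4,-3.1,4.6,0,0,0],[17.4,-3.1,4.6,0,0,0]])

```text
time_s: 3.3
position: [419.9, 327.4, 298.8]
orientation: [-0.001, 0.762, 0.648, -0.001]
wrist_force: [0.4, -0.9, -0.2]
gripper_width: 1.0
finger_force: 0.0
```

```bash
python3 - <<'E'
from h import *
T=toolR(-9.5)[0]
s=observe();print(s["qpos"],s["position"])
for z in(180,114): cmd(np.array([419.5,327.5,z]),T)
for n in("side","top"):
    p,d=capture(n);
    if n=="top": a=cv2.resize(p[190:290,170:300,::-1],(650,500))
cv2.imwrite("pics/t1.png",a)
E
```

```text
[ 0.09  0.3  -0.98  1.7   0.25  1.29 -1.1 ] [419.9  327.38 298.77]
cmd [ 0.01 -0.    4.75 -0.03  0.01  0.05]
cmd [ 0.01  0.01  7.39 -0.03  0.01  0.05]
```

servo_tool(rows=[[0,0,1,0,0,0],[0,0,2,0,0,0],[0,0,3,0,0,0],[0,0,4,0,0,0],[0,0,5,0,0,0],[0,0,6,0,0,0],[0,0,6.6,0,0,0],[0,0,7.1,0,0,0],[0,0,7.4,0,0,0],[0,0,7.4,0,0,0]])

```text
time_s: 4.4
position: [421.5, 325.9, 115.5]
orientation: [0.0, 0.763, 0.647, -0.0]
wrist_force: [-0.3, -0.4, 0.0]
gripper_width: 0.997
finger_force: 0.0
```

servo_tool(rows=[[0,0,0,0,0,0],[0,0,0,0,0,0],[0,0,0,0,0,0],[0,0,0,0,0,0],[0,0,0,0,0,0],[0,0,0,0,0,0],[0,0,0,0,0,0],[0,0,0,0,0,0]], claw=0)

```text
time_s: 5.2
position: [421.3, 326.2, 115.6]
orientation: [-0.0, 0.763, 0.647, -0.0]
wrist_force: [0.2, 0.0, 1.4]
gripper_width: 0.353
finger_force: 0.0
```

servo_tool(rows=[[0,0,0,0,0,0],[0,0,0,0,0,0],[0,0,0,0,0,0],[0,0,0,0,0,0],[0,0,0,0,0,0],[0,0,0,0,0,0]])

```text
time_s: 5.8
position: [422.6, 325.9, 115.8]
orientation: [0.001, 0.763, 0.646, 0.001]
wrist_force: [5.4, -0.8, -3.0]
gripper_width: 0.2
finger_force: 29.1
```

servo_tool(rows=[[0,0,-0.3,0,0,0],[0,0,-0.6,0,0,0],[0,0,-1,0,0,0],[0,0,-1.5,0,0,0],[0,0,-2,0,0,0],[0,0,-3,0,0,0],[0,0,-4,0,0,0],[0,0,-5,0,0,0],[0,0,-6,0,0,0],[0,0,-7,0,0,0],[0,0,-8,0,0,0],[0,0,-8,0,0,0]])

```text
time_s: 7.0
position: [421.7, 327.2, 318.6]
orientation: [0.0, 0.763, 0.647, 0.002]
wrist_force: [0.4, -0.1, -2.0]
gripper_width: 0.169
finger_force: 30.0
```

```bash
python3 - <<'E'
from h import *
s=observe();print(s["qpos"],s["position"],s["gripper_width"])
Rt=R.from_quat(np.roll(s["orientation"],-1));g=np.array(s["position"])
p,d=capture("side");u=proj("side",g);print(u)
x,y=np.clip(u.astype(int),[80,60],[559,339]);a=cv2.resize(p[y-60:y+60,x-80:x+80,::-1],(640,480),interpolation=cv2.INTER_CUBIC);cv2.imwrite("pics/s2.png",a)
c=cloud("side",d);q=(c-g)@Rt.as_matrix() # tool coords
m=(np.abs(q[...,0])<45)&(np.abs(q[...,1])<40)&(q[...,2]>-3)&(q[...,2]<115)
H=cv2.cvtColor(p,cv2.COLOR_RGB2HSV);P=q[m];print(len(P),P.min(0),P.max(0))
k=P[(P[:,2]>10)]
print(cv2.minAreaRect(k[:,:2].astype(np.float32)))
for z in range(5,110,10):
    w=k[(abs(k[:,2]-z)<5)]
    if len(w)>3: print(z,len(w),np.percentile(w[:,0],[3,97]),np.percentile(w[:,1],[3,50,97]))
E
```

```text
[ 0.1   0.28 -0.99  1.67  0.24  1.32 -1.09] [421.66 327.18 318.63] 0.1689465657379242
[287.72 194.35]
889 [-33.66 -23.42  -2.72] [ 34.56  14.29 109.07]
((0.8139686584472656, -4.492021560668945), (68.44584655761719, 36.79417419433594), 1.9832361936569214)
15 252 [-28.5   33.13] [-21.12  -9.21  10.4 ]
25 62 [-26.74  33.3 ] [-19.78 -15.39  12.06]
35 94 [-28.06  32.87] [-17.47 -14.67  10.59]
45 138 [-29.06  32.96] [-20.38 -16.02   9.75]
55 69 [-27.47  33.27] [-22.11 -18.66  12.78]
65 25 [15.89 33.04] [ 5.03  9.01 10.94]
75 28 [13.86 34.13] [ 6.63  8.02 11.56]
85 59 [-26.89  33.08] [ 5.24  8.44 11.56]
95 71 [-26.61  32.28] [ 6.32  8.31 11.35]
105 53 [-25.55  32.33] [ 5.71  9.34 11.17]
```

View pics/s2.png

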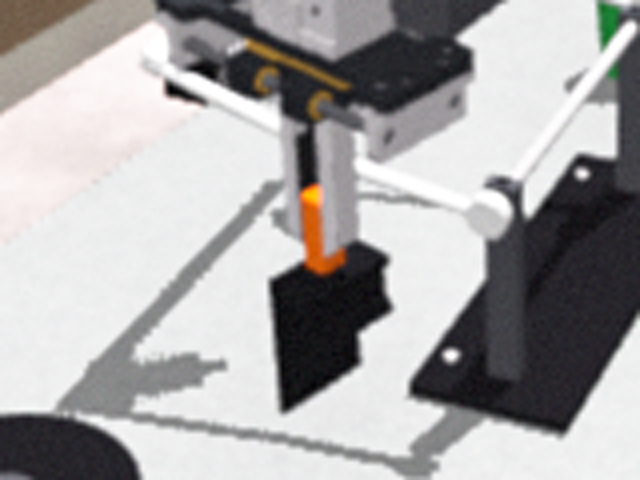

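The mirror is gripped straight and carried upright: orange block between the fingers, black plate clear of the holder. Next, carry it to a pre-insertion pose, tilted about 0.46 rad.

```bash
python3 - <<'E'
from h import *
B=np.array([509.5,-95,170]);t=.46
T=toolR(9.75,t)[0];pre=tcp(B,9.75,t,26+105);print(pre)
cmd(np.array([415,250,400.]),toolR(9.75)[0])
cmd(np.array([415,50,400.]),toolR(9.75,.23)[0])
cmd(pre+[-20,0,60],T); cmd(pre,T)
E
```

```text
[ 452.18 -104.85  287.38]
cmd [-3.06  0.25 -3.33  0.02 -0.01 -3.19]
cmd [-10.95   1.56  -3.34  -2.16   0.36  -3.18]
cmd [-16.95   3.25  -1.24  -4.33   0.73  -3.14]
cmd [-16.82   4.04   1.16  -4.33   0.73  -3.14]
```

servo_tool(rows=[[-0.5,0,-1,0,0,-0.4],[-1.5,0.1,-2.2,0,0,-1],[-3,0.3,-3.2,0,0,-1.6],[-4.6,0.5,-3.4,-0.4,0.1,-2.2],[-6.2,0.8,-3.4,-0.8,0.1,-2.8],[-7.8,1,-3.4,-1.3,0.2,-3.2],[-9.4,1.3,-3.4,-1.8,0.3,-3.2],[-11,1.6,-3.3,-2.2,0.4,-3.2],[-12.6,2,-2.9,-2.8,0.5,-3.2],[-14.2,2.4,-2.4,-3.3,0.6,-3.2],[-15.8,2.9,-1.7,-3.9,0.7,-3.15],[-16.9,3.2,-1.2,-4.3,0.7,-3.15]])

```text
time_s: 8.25
position: [429.9, -106.2, 343.4]
orientation: [0.146, 0.629, 0.744, 0.171]
wrist_force: [0.4, -0.3, -2.2]
gripper_width: 0.17
finger_force: 30.0
```

```bash
python3 - <<'E'
from h import *
B=np.array([509.5,-95,170]);t=.46
T=toolR(9.75,t)[0];pre=tcp(B,9.75,t,26+105)
print(observe()["qpos"]); cmd(pre,T)
E
```

```text
[ 0.63 -0.28 -0.24  2.12 -0.37  0.93  0.73]
cmd [-0.09 -0.19  2.4  -0.05  0.03 -0.01]
```

servo_tool(rows=[[0,0,0.6,0,0,0],[-0.1,-0.1,1.2,0,0,0],[-0.1,-0.2,1.8,0,0,0],[-0.1,-0.2,2.4,-0.1,0,0],[-0.1,-0.2,2.4,-0.1,0,0]])

```text
time_s: 8.75
position: [452.0, -102.0, 286.9]
orientation: [0.147, 0.627, 0.745, 0.175]
wrist_force: [-0.7, -0.1, -1.3]
gripper_width: 0.17
finger_force: 30.0
```

```bash
cat > m.py <<'E'
from h import *
import sys
s=observe();Rt=R.from_quat(np.roll(s["orientation"],-1));g=np.array(s["position"]);print(s["position"],s["qpos"],s["gripper_width"])
M=Rt*R.from_matrix(np.array([[0,1,0],[1,0,0],[0,0,-1.]])); O=g-M.apply([0,0,26])
B=np.array([509.5,-95,170]);S=R.from_euler("z",9.75,degrees=True)
print("origin in station (nominal)",S.inv().apply(O-B),"euler",(S.inv()*M).as_rotvec())
for n in("side","top"):
    p,d=capture(n);c=cloud(n,d);np.savez(f"pics/{n}1.npz",p=p,d=d)
    q=M.inv().apply((c-O).reshape(-1,3)).reshape(c.shape)
    m=(abs(q[...,1])<40)&(q[...,0]>-40)&(q[...,0]<35)&(q[...,2]<16)&(q[...,2]>-95);P=q[m]
    st=S.inv().apply((c-B).reshape(-1,3)).reshape(c.shape)
    pl=P[(P[:,0]>3)&(P[:,2]<-35)&(P[:,2]>-76)]
    print(n,len(P),"plate x",len(pl),np.percentile(pl[:,0],[5,50,95]) if len(pl) else 0)
    for z in range(-95,20,10):
        w=P[abs(P[:,2]-z)<5]
        if len(w)>4: print("  z",z,len(w),"x",np.percentile(w[:,0],[3,50,97]),"y",np.percentile(w[:,1],[3,97]))
    b=(abs(st[...,1])<115)&(abs(st[...,1])>40)&(abs(st[...,0])<14)&(abs(st[...,2])<14);b=st[b]
    print("bar st: x",np.percentile(b[:,0],[3,50,97]),"z",np.percentile(b[:,2],[3,50,97]),"slope",np.polyfit(b[:,1],b[:,0],1))
    u=proj(n,O+(0 if n=="side" else 0));x,y=np.clip(u.astype(int),[80,60],[559,339])
    cv2.imwrite(f"pics/{sys.argv[1]}_{n}.png",cv2.resize(p[y-60:y+60,x-80:x+80,::-1],(640,480),interpolation=cv2.INTER_CUBIC))
E
python3 m.py m1
```

```text
[ 452.   -101.97  286.86] [ 0.61 -0.19 -0.27  2.19 -0.39  0.77  0.74] 0.17017284999775453
origin in station (nominal) [-46.29   2.87  93.57] euler [-0.   -0.46  0.  ]
side 236 plate x 42 [ 8.36  9.47 14.01]
  z -75 9 x [ 8.5  10.89 13.6 ] y [-14.39  32.12]
  z -65 9 x [ 8.23  8.7  13.69] y [-27.8   34.63]
  z -55 11 x [ 8.59 10.22 14.47] y [-17.66  35.45]
  z -45 7 x [ 8.28  8.79 12.27] y [-25.57  34.3 ]
  z -35 12 x [-7.52  9.08 14.33] y [-22.01  34.88]
  z -25 34 x [-20.94 -17.69  13.58] y [-27.69  34.18]
  z -15 18 x [-17.77 -12.31  12.47] y [12.2  35.19]
  z -5 11 x [-15.13 -10.46  13.11] y [27.31 34.88]
  z 5 45 x [-19.65  -3.89  13.37] y [-22.31  34.57]
  z 15 78 x [-19.28  -6.34  12.33] y [-14.32  36.  ]
bar st: x [-5.53 -0.58  6.31] z [-0.26  4.63  7.91] slope [-0.   -0.32]
top 325 plate x 151 [12.59 14.21 15.77]
  z -75 28 x [12.54 13.9  15.5 ] y [-27.13  28.92]
  z -65 38 x [12.6  14.48 16.07] y [-28.74  32.28]
  z -55 34 x [12.19 13.89 15.32] y [-28.64  28.78]
  z -45 36 x [11.92 14.26 15.61] y [-26.68  32.38]
  z -35 43 x [ 9.16 14.06 15.86] y [-26.46  32.69]
  z -25 20 x [-0.04 14.42 15.9 ] y [-24.22  32.15]
  z -15 14 x [-2.   12.49 14.89] y [11.34 32.76]
  z -5 11 x [-11.74  12.36  13.96] y [18.74 33.01]
  z 5 15 x [-18.98  12.67  14.12] y [19.86 33.2 ]
  z 15 86 x [-20.02  -5.67  12.73] y [-25.73  32.74]
bar st: x [-4.81  0.48  6.41] z [-1.22  4.56  8.95] slope [0.  0.6]
```

View pics/m1_side.png

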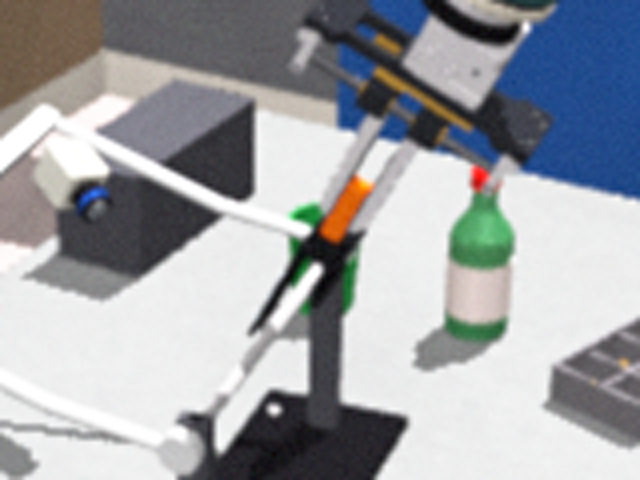

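Mirror and bar line up within about 1 mm in the shared camera frame: plate back at x 8.5, bar centre at x +0.3. Inserting along the channel.

servo_tool(rows=[[0,0,0.3,0,0,0],[-0.1,0,0.6,0,0,0],[-0.1,0,0.9,0,0,0],[-0.1,0,1.2,0,0,0],[-0.1,0,1.5,0,0,0],[-0.1,0,1.8,0,0,0],[-0.1,0,2.1,0,0,0],[-0.1,0,2.4,0,0,0],[-0.1,0,2.7,0,0,0],[-0.1,0,2.9,0,0,0]])

```text
time_s: 9.85
position: [485.7, -99.6, 223.9]
orientation: [0.149, 0.627, 0.745, 0.175]
wrist_force: [-0.2, -0.7, -1.9]
gripper_width: 0.172
finger_force: 30.0
```

```bash
python3 - <<'E'
from h import *
B=np.array([509.7,-95,170]);t=.46
T=toolR(9.75,t)[0]
s=observe();print(s["wrist_force"],s["wrist_torque"]);cmd(tcp(B,9.75,t,26),T)
E
```

```text
[-0.23 -0.69 -1.87] [-0.16  0.53 -0.02]
cmd [ 0.02 -0.09  1.33  0.04  0.02  0.02]
```

servo_tool(rows=[[0,-0.03,0.2,0,0,0],[0,-0.07,0.4,0,0,0],[0,-0.07,0.6,0,0,0],[0,-0.07,0.8,0,0,0],[0,-0.07,1,0,0,0],[0,-0.07,1.1,0,0,0],[0,-0.07,1.2,0,0,0],[0,-0.07,1.3,0,0,0],[0,-0.07,1.3,0,0,0]])

```text
time_s: 10.75
position: [498.4, -97.7, 194.8]
orientation: [0.149, 0.627, 0.744, 0.175]
wrist_force: [-0.8, -0.1, -1.0]
gripper_width: 0.166
finger_force: 30.0
```

```bash
python3 - <<'E'
from h import *
B=np.array([509.7,-95,170]);t=.46
T=toolR(9.75,t)[0]
s=observe();print(s["wrist_force"],s["wrist_torque"],s["qpos"]);cmd(tcp(B,9.75,t,26),T)
E
```

```text
[-0.85 -0.13 -1.01] [-0.13  0.51  0.02] [ 0.57  0.02 -0.32  2.23 -0.38  0.49  0.73]
cmd [ 0.03 -0.03  0.05  0.04  0.02  0.02]
```

servo_tool(rows=[[0,0,0.05,0,0,0],[0,0,0.1,0,0,0],[0,0,0.1,0,0,0],[0,0,0.1,0,0,0]])

```text
time_s: 11.15
position: [499.3, -98.1, 193.4]
orientation: [0.15, 0.627, 0.744, 0.175]
wrist_force: [-19.8, -1.3, 23.3]
gripper_width: 0.168
finger_force: 30.0
```

servo_tool(rows=[[0,0,-0.03,0,0,0],[0,0,-0.05,0,0,0],[0,0,-0.05,0,0,0]])

```text
time_s: 11.45
position: [498.9, -97.5, 193.7]
orientation: [0.149, 0.627, 0.744, 0.175]
wrist_force: [-0.9, -0.1, -2.1]
gripper_width: 0.162
finger_force: 30.0
```

```bash
python3 m.py m2; python3 - <<'E'
from h import *
for n in("side","top"):
    for q in("marker","lens","halfway","face","saddle"): print(n,q,[(round(r["conf"],2),np.round(r["location"],1)) for r in spot_point(n,q)[:2]])
s=observe();print(s["wrist_force"])
E
```

```text
[498.93 -97.5  193.71] [ 0.57  0.03 -0.32  2.23 -0.38  0.48  0.73] 0.1615087534453621
origin in station (nominal) [ 0.81 -0.73  0.47] euler [-0.   -0.46  0.  ]
side 169 plate x 6 [12.08 13.39 14.36]
  z -25 22 x [-20.87 -18.6   13.08] y [-26.43  35.85]
  z -15 17 x [-18.69 -14.22  12.15] y [-1.93 38.16]
  z -5 12 x [-15.1  -10.78  12.83] y [26.79 35.9 ]
  z 5 29 x [-18.12  -0.54  11.82] y [14.3  36.88]
  z 15 81 x [-19.36  -5.57  13.05] y [-11.07  34.19]
bar st: x [-4.09 -0.68  5.82] z [-1.42  4.55  8.9 ] slope [-0.01  0.68]
top 240 plate x 102 [11.31 13.21 15.03]
  z -75 22 x [11.32 13.02 14.  ] y [-27.03  32.71]
  z -65 32 x [11.19 13.08 15.1 ] y [-27.55  31.55]
  z -55 26 x [10.8  13.12 14.92] y [-23.63  32.34]
  z -45 24 x [12.02 13.63 15.32] y [-22.88  32.44]
  z -35 9 x [ 8.74 12.26 14.45] y [19.73 33.98]
  z -25 10 x [-10.42  12.85  15.2 ] y [20.16 33.51]
  z -15 9 x [11.55 12.35 13.23] y [20.17 32.89]
  z -5 8 x [11.04 11.8  13.96] y [20.63 34.03]
  z 5 27 x [-13.66   3.27  13.38] y [10.27 38.65]
  z 15 72 x [-19.72  -6.31  12.67] y [-25.27  33.77]
bar st: x [-4.85  0.48  6.53] z [-1.63  4.34  9.28] slope [0.   0.61]
side marker [(0.69, array([283.9, 156.6]))]
side lens [(0.77, array([311.3, 126. ]))]
side halfway [(0.78, array([293.8, 140.5]))]
side face [(0.97, array([332.3, 327.5])), (0.69, array([337.1, 172. ]))]
side saddle [(0.89, array([435.3, 204.8])), (0.79, array([349.8, 161.3]))]
top marker [(0.84, array([329.3, 146.6]))]
top lens [(0.74, array([398.4, 132.5]))]
top halfway []
top face [(0.69, array([218.7, 287.5])), (0.59, array([368.9, 197.1]))]
top saddle [(0.86, array([234.2, 282. ])), (0.47, array([371.6, 206.8]))]
[ 0.32 -0.04 -2.46]
```

View pics/m2_side.png

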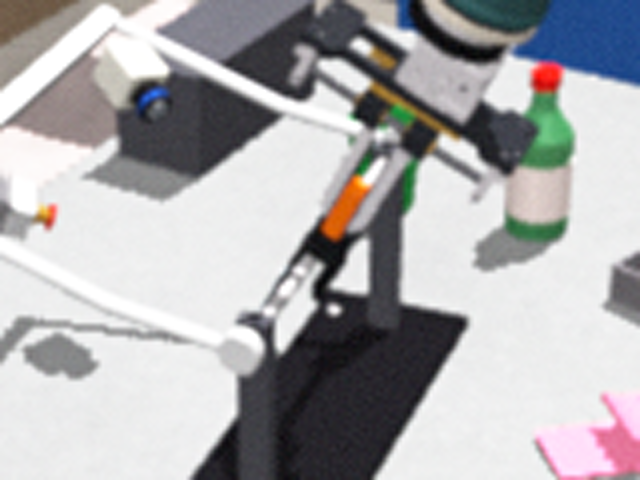

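The mirror is seated on the bar and still gripped, but easing off took the contact force back to about zero. I'll refine t by reprojecting the marker and lens.

```bash
cat > t.py <<'E'
from h import *
from scipy.optimize import least_squares
S=R.from_euler("z",9.75,degrees=True);B=np.array([509.7,-95,170.])
loc={"marker":[179,95,-50],"lens":[179,-95,-50]}
obs=[]
for i in range(2):
  for n in("side","top"):
    capture(n)
    for q in loc:
        r=spot_point(n,q)
        if r: obs.append((n,q,np.array(r[0]["location"])))
for n,q,u in(("side","marker",(280.3,155.1)),("side","lens",(310.8,126.1)),("top","marker",(328.4,146.2)),("top","lens",(397,131.9)),("side","marker",(281.6,154)),("top","marker",(329.4,145.9))): obs.append((n,q,np.array(u)))
def pt(t,q): return (S*R.from_rotvec([0,-t,0])).apply(loc[q])+B
def res(o,free):
    def f(x):
        t=x[0];d=np.r_[x[1:],0] if free else 0
        r=[proj(n,pt(t,q)+d)-u for n,q,u in o]
        return np.r_[np.ravel(r),(x[1:]/1.5 if free else [])]
    return least_squares(f,[.46,0,0] if free else [.46],loss="soft_l1")
r=res(obs,False);print(r.x,np.reshape(r.fun,(-1,2)))
print("free",res(obs,True).x)
for n in("side","top"): print(n,res([o for o in obs if o[0]==n],False).x)
for q in loc: print(q,res([o for o in obs if o[1]==q],False).x)
a={(n,q):np.mean([u for n2,q2,u in obs if (n2,q2)==(n,q)],0) for n in("side","top") for q in loc}
for q in loc: print(q,tri(a["side",q],a["top",q]),[pt(t,q) for t in(.4,.46,.52)])
E
python3 t.py
```

```text
[0.46] [[ 0.07 -0.48]
 [-2.22  1.42]
 [ 0.42  0.33]
 [-0.64  2.11]
 [-0.33 -2.38]
 [-1.92 -0.38]
 [ 1.32 -0.87]
 [-2.64  0.11]
 [ 1.17 -1.08]
 [-2.62  1.22]
 [-0.98 -0.27]
 [-0.24  0.81]
 [-0.13  0.02]
 [-1.98  0.03]]
free [ 0.46 -0.05 -1.25]
side [0.46]
top [0.53]
marker [0.45]
lens [0.49]
marker [674.3   29.03 201.21] [array([675.29,  29.85, 193.65]), array([673.57,  29.55, 204.66]), array([671.19,  29.14, 215.55])]
lens [ 704.48 -162.94  206.28] [array([ 707.47, -157.41,  193.65]), array([ 705.74, -157.71,  204.66]), array([ 703.37, -158.11,  215.55])]
```

The fit gives t ≈ 0.46, the angle already held. Now a light push to keep contact with the bar, then a steady hold.

servo_tool(rows=[[0,0,0.02,0,0,0],[0,0,0.03,0,0,0],[0,0,0.03,0,0,0],[0,0,0.03,0,0,0],[0,0,0.03,0,0,0],[0,0,0.03,0,0,0],[0,0,0.03,0,0,0],[0,0,0.03,0,0,0]])

```text
time_s: 13.45
position: [499.1, -97.5, 193.4]
orientation: [0.149, 0.627, 0.744, 0.175]
wrist_force: [-11.7, 0.8, 13.5]
gripper_width: 0.168
finger_force: 30.0
```

servo_tool(rows=[[0,0,0,0,0,0],[0,0,0,0,0,0],[0,0,0,0,0,0],[0,0,0,0,0,0],[0,0,0,0,0,0],[0,0,0,0,0,0]])

```text
time_s: 14.05
position: [499.1, -97.5, 193.4]
orientation: [0.149, 0.627, 0.744, 0.175]
wrist_force: [-10.4, 0.6, 13.3]
gripper_width: 0.167
finger_force: 30.0
```

```bash
python3 m.py m3 | grep -v "bar st"; python3 - <<'E'
from h import *
S=R.from_euler("z",9.75,degrees=True);B=np.array([509.7,-95,170.])
z=np.load("pics/top1.npz");c=cloud("top",z["d"]);M=S*R.from_rotvec([0,-.46,0])
q=M.inv().apply((c-B).reshape(-1,3));p=q[(abs(q[:,1])<27)&(q[:,0]>9)&(q[:,0]<19)&(q[:,2]<-40)&(q[:,2]>-76)]
A=np.c_[p[:,1:],np.ones(len(p))];k=np.linalg.lstsq(A,p[:,0],rcond=None)[0];print(len(p),"slopes y,z",k,"-> glass-tilt error rad",k[1]);s=observe();print(s["wrist_force"],s["dq"])
E
```

```text
[499.1  -97.54 193.4 ] [ 0.57  0.03 -0.32  2.23 -0.38  0.48  0.73] 0.166775269753389
origin in station (nominal) [ 0.97 -0.81  0.16] euler [-0.   -0.46  0.  ]
side 178 plate x 6 [12.07 13.46 14.62]
  z -25 21 x [-20.95 -19.09  12.84] y [-25.52  36.97]
  z -15 17 x [-18.24 -13.49  12.11] y [ 9.85 36.33]
  z -5 12 x [-15.05 -10.25  12.8 ] y [28.34 37.86]
  z 5 29 x [-19.62  -0.07  11.83] y [-9.52 37.27]
  z 15 91 x [-18.85  -4.64  12.97] y [-11.73  35.17]
top 235 plate x 103 [11.37 13.54 15.09]
  z -75 21 x [11.02 13.36 14.83] y [-26.87  31.3 ]
  z -65 30 x [11.46 13.44 15.11] y [-27.49  32.25]
  z -55 28 x [10.38 13.04 15.  ] y [-25.62  33.43]
  z -45 24 x [11.73 14.04 15.14] y [-21.76  31.27]
  z -35 8 x [11.56 13.56 15.03] y [18.34 32.45]
  z -25 9 x [-11.45  13.16  14.14] y [20.38 34.36]
  z -15 10 x [ 8.93 11.76 14.49] y [20.19 33.75]
  z -5 9 x [ 2.78 11.85 13.23] y [21.14 36.63]
  z 5 29 x [-16.67   1.48  12.92] y [-23.21  38.73]
  z 15 66 x [-20.07  -7.11  11.96] y [-27.63  33.35]
84 slopes y,z [-0.   -0.   14.58] -> glass-tilt error rad -0.00022948295673969055
[-12.11   1.27  13.87] [ 0. -0. -0.  0.  0. -0. -0.]
```

The glass plane measures within 0.001 rad of 0.46, centred and steady, with about 17 N on the bar. Handing in.

```bash
python3 -c "
from cell import *
print(job_done())"
```

```text
the job is handed in; nothing more can be done
None
```

I handed the job in at about 14 s with the mirror seated mid-bar, held still in the gripper at a tilt of 0.46 rad with about 17 N on the bar; the hand-in returned no verdict.

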